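# Tip walnuts out of the dial-lidded jar

### The arm

A 6-joint arm with a two-finger parallel gripper is mounted at the origin on a cart in front of the work surface, level with it; the furniture and walls round the work are solid. World frame = base frame: x ahead of the robot, y to its left, z up, the work surface at z = 0. Lengths are in mm, angles in rad, forces in N, time in s.
With the tool pointing down it reaches from about 325 to 850 mm from the base axis. Payload 4.4 kg.
Tool frame: the origin (TCP) lies midway between the tips of the shut fingers; the grasp point (between the pads) lies 19 mm behind it (hold_point_z is the distance from the TCP to the grasp point, in mm); z points along the fingers, y is the line along which they close (so a half turn about z gives the same grasp; the last joint's range is limited). The gripper opens to 94 mm and grips with 3 to 60 N. Pads are 16 mm wide; open, the fingers measure 119 mm over their backs; the gripper's body (75 mm by 177 mm) begins 78 mm behind the grasp point.
Start: joints at [-1.498, 0.207, 1.542, -0, 1.393, -0.15], TCP at [127.04, -560.792, 205.447] pointing down, gripper open.
Joint ranges: [-2.73, 2.73], [-0.86, 2.22], [0.23, 2.46], [-1.11, 4.25], [0.08, 2.63], [-2.82, 2.82]. Speed limits (rad/s): [2.79, 2.79, 3.14, 3.14, 3.14, 3.14].

### API

Orientations are given as a unit quaternion [w, x, y, z].
In Python, from station import state, grab_frame, close_job, hold_point_z gives the robot as it stands.
- The arm moves only by the tool drive_tool, never from a script. Its arguments are lists of equal length, an entry for each row: "offset": the shift along the world's x, y, z in mm, a list of three; "roll": the turn about the world's z in degrees; "gripper": the finger opening in mm, from 0 to 94. In form: {"offset": [[dx, dy, dz], ...], "roll": [roll, ...], "gripper": [gripper, ...]}. A call has 1 to 8 rows; each row shifts and turns the commanded pose from where the row before left it; what a row does not reach is not made up. A row lasts 1/12 s, in which the tool goes at most 41.7 mm and 7.16 degrees, less where a joint would pass 70% of its speed; a pose out of reach is approached as far as the arm can. A call is refused whole if a number of a shift passes 41.7 or a number of a turn 7.16, either way. A call with a gripper value outside its range is refused whole. The fingers move at their own pace and stop on an object; the grip force is fixed at half the most. Time passes only in rows, so rows that do not move let the fingers close. It gives the time, the measured TCP pose, the force, the opening and the grip force at its end, in the units of the state.
- state(): the state, without advancing time (a new reading comes with each control period).
- grab_frame(name): name is "side" or "top" or "wrist"; returns a dict with "frame" (420x560x3 uint8, blue, green, red), "fx", "fy", "cx", "cy" (pixels), "k1" (the pictures are not rectified: a ray, as slopes to the right and down, at radius r is drawn at 1 + k1 r^2 times it, then the intrinsics apply), "cam_to_world" (4x4, takes a point from camera to world coordinates). Camera axes: x right, y up, looking along -z (the intrinsics and any distortion apply to the point x, -y, -z); pixel columns grow to the right and rows downward; lengths in mm; the calibration is good to about 2 mm. A picture is of the moment at which its call begins. There is no depth.
- close_job(): hands the job in; it is judged then, once.
The state is a dict: "t": time; "joint_pos": joint angles; "qvel": joint speeds; "effort": joint torques, N m; "tcp_pos": TCP position; "eef_rot": TCP orientation; "force": force on the tool from outside, world axes, zero at the start; "torque": the same for the moment, N m; "grip_width": finger opening in mm; "gripper_force": force on a finger pad.
Only numpy, scipy, OpenCV 4.12 (cv2) and the standard library are available. Lean on these libraries where they do the work, as an engineer would, in place of code of your own. Each camera call takes 0.05 s, during which the arm holds its last target. There are 200 camera calls.

### The job

Get all three walnuts out of the pivoting glass jar into the bowl: slide the bowl along the worktop, without lifting it, into the bay under the jar until it rests against the cross-bar, and turn the jar's dial lid clockwise by its fin, as far as it will go, so that the largest opening is over the outlet. Then tip the jar steadily right over with its crank so that the walnuts fall into the bowl, tip it again if any stay behind, and let the jar come back upright at the end. Leave the salt shaker and the roll of tape where they are.

Things in the scene. Friction and masses are not known exactly. Their poses are not given: they have to be found in the camera images.
- dispenser: Fixed wooden stand, origin on the worktop below the jar's axis; x points away from the robot, y to the side where the jar tips (left), z up. Two uprights (190 mm high, 44 mm wide) at x = -78, +78 mm on foot rails 18 mm high, inner faces at x = -66, +66 mm, y = -70 to 100 mm, ends splayed outward to y = 135 mm. A cross-bar 18 mm high joins the rails, its face at y = -8 mm.
- bay (a point): Point on the worktop where the middle of the bowl stands when the bowl rests against the cross-bar: x = 0, y = 52 mm, z = 0 in the stand's frame. The bowl goes in from the stand's +y side and has about 6 mm of play to either side between the rails.
- jar (a joint): Tilt of the glass jar (92 mm in diameter, z = 110 to 220 mm) about the pivot, rad: 0 upright, growing as its top goes over to the stand's +y, stop at 2.65. A damped spring returns it upright when let go (0.25 N m at 0 to 0.38 N m at 2.65: 3 to 8 N at the crank peg). Walnuts fall out from about 2 rad on (best near the stop), if the dial is fully open; two jammed side by side come free if brought back to 1.2 rad.
- pivot (a point): Middle of the jar on its pivot axis, which runs along the stand's x at z = 170 mm. Fixed to the stand. Tip the jar steadily, at about 1.5 rad/s or slower: flung walnuts can miss the bowl.
- crank_peg (a point): Grip point on the crank's peg, a round wooden bar 16 mm thick along the stand's x on the robot's side, from x = -96 to -158 mm; this point is on its axis at x = -130 mm. It moves with the jar on an arc of 80 mm radius about the pivot: jar upright, it is 65 degrees to the -y side of straight up (y = -72.5, z = 204 mm); it goes over the top to 87 degrees on the +y side at full tilt.
- dial_center (a point): Middle of the dial's upper face, 232 mm above the worktop with the jar upright; moves with the jar. The dial is a flat black disc, 96 mm in diameter, on top of the jar's lid, with one large round opening (35 mm) and two groups of small holes. Opposite the large opening stands the fin that turns it.
- fin_circle (a point): Point on the dial's axis at half the fin's height (12 mm above the dial). The radial fin is 9 mm thick, 23 mm high and 19 to 45 mm out from here. Pushing it turns the dial clockwise from above, against friction of 0.06 N m (2 N at the fin), to a firm stop; there, and up to about 18 degrees before, walnuts pass. The dial stays where it is left.
- lid_front (a point): Point on the lid's rim towards the robot, 55 mm above the pivot, x = -50 mm. The fin's angle is not measured. From above, counter-clockwise from the stand's x: its stop lies between -110 and -70 degrees (the lid is screwed on more or less far); it starts 65 to 143 degrees counter-clockwise of the stop. The upright jar resists pushes along x and -y; to +y only 3 N at the dial.
- bowl_center (a point): Middle of the loose round terracotta bowl, half-way up (30 mm above its underside); 144 mm across the rim, 120 mm at a height of 20 mm, 84 mm at the foot, 60 mm high, wall 4 mm, 0.35 kg. Its axis is z. It is too wide to grasp across.
- walnut_0_center (a point): Middle of a walnut, a ball 26 mm in diameter; the three are alike and start in the jar.
- walnut_1_center (a point): Middle of a walnut, a ball 26 mm in diameter; the three are alike and start in the jar.
- walnut_2_center (a point): Middle of a walnut, a ball 26 mm in diameter; the three are alike and start in the jar.
- salt_shaker_center (a point): Middle of a loose salt shaker (44 mm in diameter, 90 mm high) standing behind the bowl's side of the worktop; to be left alone.
- tape_center (a point): Middle of a loose roll of tape lying flat (98 mm across, 25 mm high) near the front edge; to be left alone.
Mind the look-alikes: they are no part of the job. Of the things shaped like the part that bears bowl_center, the terracotta one is meant.

How it is judged (in metres and radians):
On the way, in this order (a step that is already met when the one before it is completed fails the run):
1. the bowl stands in the bay against the cross-bar, the jar upright (x of bowl_center in the frame of dispenser between -0.018 and 0.018 m and y of bowl_center in the frame of dispenser between 0.037 and 0.067 m and angle between bowl_center's own z axis and vertical below 0.15 rad and value of joint jar below 0.3 rad), for 0.2 s.
2. the jar has been tipped right over (value of joint jar above 1.9 rad), for 0.1 s.
At the end, for the whole second after the job is handed in: All three walnuts lie in the bowl (centres within 64 mm of its middle and below 55 mm high), reachable only through the dial's large opening; the bowl stands level in the bay (middle within 18 mm of x = 0 and at y = 37 to 67 mm of the stand); the jar is upright within 0.12 rad (x of bowl_center in the frame of dispenser between -0.018 and 0.018 m and y of bowl_center in the frame of dispenser between 0.037 and 0.067 m and angle between bowl_center's own z axis and vertical below 0.15 rad and horizontal distance between each of walnut_0_center, walnut_1_center, walnut_2_center and bowl_center below 0.064 m and height (world z) of each of walnut_0_center, walnut_1_center, walnut_2_center below 0.055 m and value of joint jar below 0.12 rad); the robot touches nothing.
It fails at once if the bowl is lifted off the worktop (more than 15 mm) or tipped (height (world z) of bowl_center above 0.045 m or angle between bowl_center's own z axis and vertical above 0.4 rad).
It fails at once if the salt shaker is moved more than 30 mm or knocked over (distance of salt_shaker_center from where it was at the start of the episode above 0.03 m or angle between salt_shaker_center's own z axis and vertical above 0.5 rad).
It fails at once if the roll of tape is moved more than 30 mm (distance of tape_center from where it was at the start of the episode above 0.03 m).
It also fails if it takes over 72 s, if anything falls off the work surface, if the arm or the gripper's body presses on something with over 40 N, if the wrist force passes 120 N, or if a joint passes its speed limit or range.

## Working session

There is one attempt and no reset: what is moved stays moved. The work goes in short steps, Python scripts to look and compute and a tool call to move; the robot and the scene stay as the last step left them, time stands still between calls to the robot, and variables do not carry over. Pictures are saved under pics/ and viewed, at most 10 in all, crops included, and the job is handed in when it is done.

Besides the shell and the picture viewer there is one more tool, called in YAML: its name, and indented under it one key for each argument. drive_tool: Moves the arm, as the interface text tells. Its arguments: {"type":"object","properties":{"offset":{"type":"array"},"roll":{"type":"array"},"gripper":{"type":"array"}},"required":["offset","roll","gripper"]}

```bash
mkdir -p pics; ls
cat > h.py <<'E'
import numpy as np, cv2
from station import state, grab_frame
def shot(n,tag):
    f=grab_frame(n); cv2.imwrite(f'pics/{tag}.png',f['frame']); np.save(f'pics/{tag}.npy',np.array([f['fx'],f['fy'],f['cx'],f['cy'],f['k1'],*np.ravel(f['cam_to_world'])])); return f
def load(tag):
    a=np.load(f'pics/{tag}.npy'); return dict(fx=a[0],fy=a[1],cx=a[2],cy=a[3],k1=a[4],cam_to_world=a[5:].reshape(4,4),frame=cv2.imread(f'pics/{tag}.png'))
def ray(f,u,v):
    K=np.array([[f['fx'],0,f['cx']],[0,f['fy'],f['cy']],[0,0,1.]])
    p=cv2.undistortPoints(np.array([[[u,v]]],float),K,np.array([f['k1'],0,0,0.]))[0,0]
    T=np.asarray(f['cam_to_world']); d=T[:3,:3]@np.array([p[0],-p[1],-1]); return T[:3,3],d/np.linalg.norm(d)
def onz(f,u,v,z):
    o,d=ray(f,u,v); return o+d*(z-o[2])/d[2]
def cross(f,a,g,b):
    o1,d1=ray(f,*a);o2,d2=ray(g,*b)
    s=np.linalg.lstsq(np.c_[d1,-d2],o2-o1,rcond=None)[0]
    p,q=o1+s[0]*d1,o2+s[1]*d2; return (p+q)/2,np.linalg.norm(p-q)
def proj(f,P):
    T=np.asarray(f['cam_to_world']);c=T[:3,:3].T@(np.asarray(P,float)-T[:3,3]);x,y=c[0]/-c[2],-c[1]/-c[2];k=1+f['k1']*(x*x+y*y)
    return np.array([f['fx']*x*k+f['cx'],f['fy']*y*k+f['cy']])
E
python3 - <<'E'
from h import *
from station import hold_point_z
for n in('side','top'):
    f=shot(n,n+'0'); print(n,f['fx'],f['k1'],np.round(f['cam_to_world'],2).tolist())
print(state(),hold_point_z)
E
```

```text
pics
side 469.08843961757674 0.011730798322130446 [[1.0, 0.0, -0.03, 550.68], [-0.03, 0.37, -0.93, -1067.63], [0.01, 0.93, 0.37, 642.05], [0.0, 0.0, 0.0, 1.0]]
top 390.3887307899428 -0.017743353460469544 [[0.01, 1.0, -0.1, 481.06], [-1.0, 0.01, -0.0, 127.35], [-0.0, 0.1, 1.0, 1120.1], [0.0, 0.0, 0.0, 1.0]]
{'t': 0.1, 'joint_pos': array([-1.49850968e+00,  2.07325086e-01,  1.54275202e+00, -2.25913165e-05,
        1.39351679e+00, -1.50526547e-01]), 'qvel': array([ 0.00050293, -0.00041985, -0.00058497,  0.00079103,  0.00031465,
        0.00128025]), 'effort': array([-4.79452024e-05, -3.71861458e+01, -2.82292646e+01,  6.99723512e-02,
        3.12055426e-02, -5.52381437e-05]), 'tcp_pos': array([ 126.97498014, -560.07896018,  204.44045508]), 'eef_rot': array([-1.00028784e-03,  9.93799981e-01,  1.11178223e-01,  2.80260479e-05]), 'force': array([-1.10020064, -0.11286466, -0.72049682]), 'torque': array([ 0.02145569, -0.02092522, -0.00222982]), 'gripper_force': 0.0, 'grip_width': 93.80600281870765} 18.8
```

View pics/top0.png

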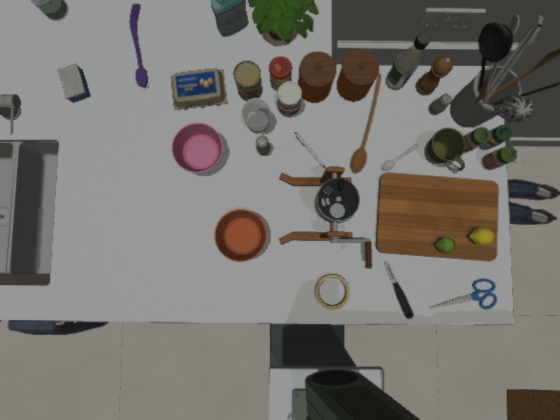

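View pics/side0.png

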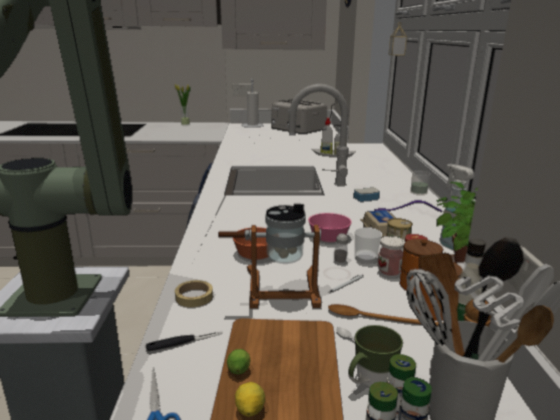

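The top view shows the terracotta bowl at (241,235), with the pink bowl at (198,148) as its only look-alike. I choose the terracotta one. The jar and dial are at (337,200), the crank peg at (368,253), the shaker at (262,144) and the tape at (332,292). In the side view, the stand is at (285,265) and the jar top at (285,212).

Run:
```python
from h import *
t=load('top0'); s=load('side0')
c=t['frame'][150:290,200:390]; c=cv2.resize(c,None,fx=4,fy=4,interpolation=cv2.INTER_CUBIC); cv2.imwrite('pics/c1.png',np.clip(c*1.5,0,255).astype(np.uint8))
hsv=cv2.cvtColor(t['frame'],cv2.COLOR_BGR2HSV)
m=cv2.inRange(hsv,(3,150,60),(14,255,255)); m[:, :205]=0; m[:,272:]=0; m[:200]=0
cn=max(cv2.findContours(m,0,2)[0],key=cv2.contourArea); e=cv2.minEnclosingCircle(cn); print('bowl px',e)
(u,v),r=e
print('bowl rim',onz(t,u,v,60),'diam',np.linalg.norm(onz(t,u-r,v,60)-onz(t,u+r,v,60)))
for n,p,z in [('tape',(332,292),25),('salt',(262,144),90),('dial',(337,200),232),('peg1',(368,243),204),('peg2',(368,265),204),('foot1',(283,180),18),('foot2',(283,239),18),('upr1',(333,172),190),('upr2',(333,233),190)]: print(n,onz(t,*p,z))
```

```text
bowl px ((240.2586212158203, 234.98275756835938), 25.438291549682617)
bowl rim [515.43386352 237.56674427  60.        ] diam 138.09808398496094
tape [361.16878316 -15.24899361  25.        ]
salt [759.89651162 180.26348575  90.        ]
dial [ 5.91717376e+02 -5.90984575e-01  2.32000000e+02]
peg1 [494.43601467 -76.67027777 204.        ]
peg2 [443.35945227 -76.03842815 204.        ]
foot1 [674.70114047 122.58498215  18.        ]
foot2 [506.49554092 121.31282891  18.        ]
upr1 [665.04896172   2.62338856 190.        ]
upr2 [517.73455192   3.3279139  190.        ]
```

View pics/c1.png

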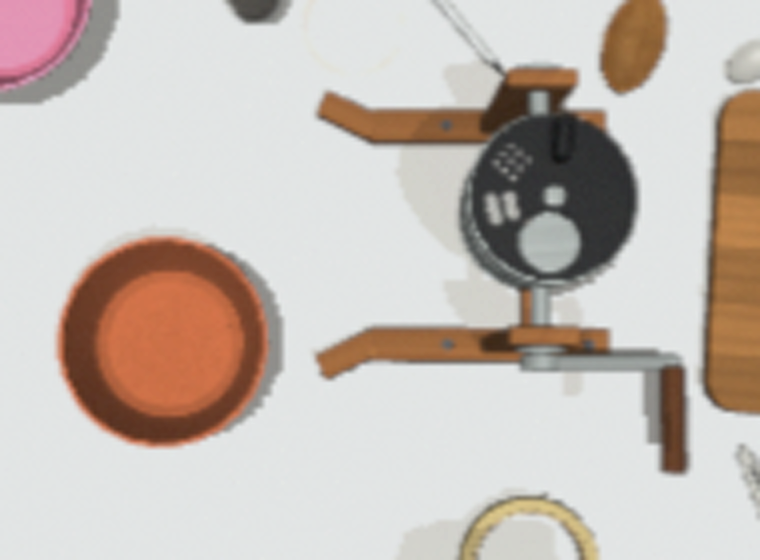

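The crop confirms the terracotta bowl, centred near crop (162,340). The dial centre is at crop (554,200), with the fin at (563,138) pointing away from the robot. The open hole is toward the robot at (549,242), and the peg runs from (672,370) to (675,470).

Run:
```python
from h import *
t=load('top0'); s=load('side0')
g=t['frame'].max(axis=2); m=(g<75).astype(np.uint8)
m[:170]=0;m[225:]=0;m[:,:312]=0;m[:,362:]=0
m=cv2.morphologyEx(m,cv2.MORPH_CLOSE,np.ones((5,5)))
cn=max(cv2.findContours(m,0,2)[0],key=cv2.contourArea); print('dial top',cv2.minEnclosingCircle(cn),cv2.boundingRect(cn))
g=s['frame'].max(axis=2); m=(g<70).astype(np.uint8); m[:198]=0;m[232:]=0;m[:,:258]=0;m[:,:312][:, :0]=0;m[:,312:]=0
cn=max(cv2.findContours(m,0,2)[0],key=cv2.contourArea); print('dial side',cv2.boundingRect(cn))
c=s['frame'][190:310,210:340]; cv2.imwrite('pics/c2.png',np.clip(cv2.resize(c,None,fx=5,fy=5,interpolation=cv2.INTER_CUBIC)*1.6,0,255).astype(np.uint8))
def T(x,y): return (200+x/4-.4,150+y/4-.4)
for n,p,z in [('dialc',T(554,200),232),('finbase in',T(563,160),235),('finout top',T(563,115),255),('rail robot outL',T(372,345),18),('rail robot R',T(608,342),18),('rail far L',T(372,126),18),('rail far R',T(606,116),18),('uprtop rob',T(545,336),190),('uprtop far',T(543,78),190),('pegA',T(673,368),204),('pegB',T(676,471),204)]: print(n,onz(t,*p,z).round(1))
```

```text
dial top ((333.0869445800781, 195.6086883544922), 26.57134246826172) (312, 170, 47, 53)
dial side (266, 204, 39, 28)
dialc [592.7  -3.1 232. ]
finbase in [615.4  -8.  235. ]
finout top [637.9  -5.1 255. ]
rail robot outL [515.6  94.3  18. ]
rail robot R [519.  -72.1  18. ]
rail far L [671.7  95.1  18. ]
rail far R [680.4 -72.1  18. ]
uprtop rob [516.4  -3.5 190. ]
uprtop far [672.2  -3.1 190. ]
pegA [497.7 -76.4 204. ]
pegB [437.9 -77.4 204. ]
```

View pics/c2.png

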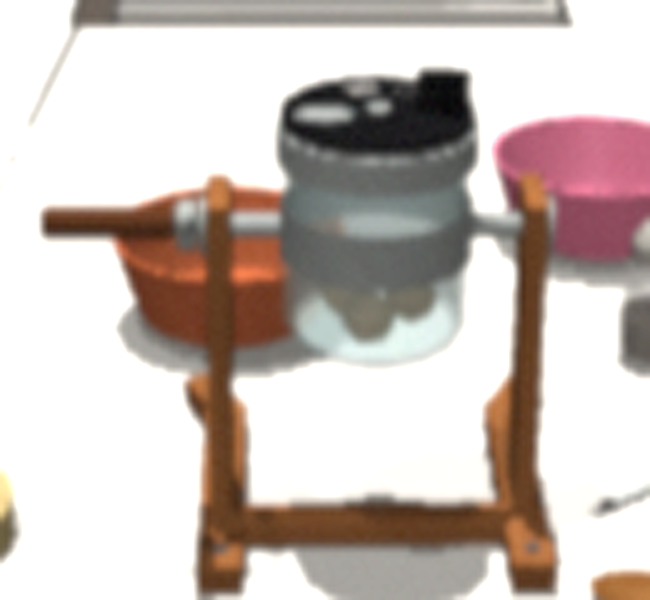

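drive_tool:
  offset:
    - [-15,35,14]
    - [-10,38,14]
    - [0,41,14]
    - [10,41,14]
    - [20,36,14]
    - [25,33,10]
    - [25,33,10]
    - [25,33,10]
  roll: [0,0,0,0,0,0,0,0]
  gripper: [0,0,0,0,0,0,0,0]

```text
t: 0.77
tcp_pos: [204.2, -276.7, 302.9]
eef_rot: [0.0, 0.994, 0.11, 0.0]
force: [0.1, 0.3, 0.4]
grip_width: 44.4
gripper_force: 0.0
```

The side crop shows the dial near crop (378,112), the fin at (443,92) toward the far side, three walnuts in the jar, and the peg end at (45,220). The stand origin is about (594,-4), with yaw about 1°. I move in high for a wrist view.

drive_tool:
  offset:
    - [30,26,5]
    - [32,26,5]
    - [34,26,5]
    - [34,26,5]
    - [34,26,5]
    - [34,26,5]
    - [34,26,0]
    - [34,26,0]
  roll: [7,7,0,0,0,0,0,0]
  gripper: [0,0,0,0,0,0,0,0]

```text
t: 1.43
tcp_pos: [465.0, -73.5, 332.2]
eef_rot: [0.0, 0.973, 0.232, 0.0]
force: [0.6, -1.1, -0.5]
grip_width: 0.6
gripper_force: 0.0
```

drive_tool:
  offset:
    - [20,25,0]
    - [20,25,0]
    - [10,20,0]
    - [0,0,0]
  roll: [0,0,0,0]
  gripper: [0,0,0,0]

```text
t: 1.77
tcp_pos: [514.7, -2.0, 330.9]
eef_rot: [-0.001, 0.972, 0.234, -0.001]
force: [-0.2, 0.4, -0.3]
grip_width: 0.4
gripper_force: 0.0
```

Run:
```python
from h import *
t=load('top0'); s=load('side0')
def T(x,y): return (200+x/4-.4,150+y/4-.4)
def S(x,y): return (210+x/5-.4,190+y/5-.4)
print('dial',cross(t,T(554,200),s,S(378,112)));print('pegend',cross(t,T(676,471),s,S(45,220)));print('bowl rim nearest robot',)
f=shot('wrist','w1'); print(np.round(f['cam_to_world'],2).tolist()); st=state(); print(st['joint_pos'].round(3),st['tcp_pos'].round(1),proj(f,[594,-4,232]))
```

```text
dial (array([595.02638003,  -3.25649156, 231.27530839]), np.float64(4.511980715719424))
pegend (array([439.88233496, -76.6002128 , 206.67369784]), np.float64(3.634234365364026))
bowl rim nearest robot
[[0.45, 0.85, 0.26, 588.79], [-0.89, 0.44, 0.13, 35.24], [-0.0, -0.29, 0.96, 508.51], [0.0, 0.0, 0.0, 1.0]]
[-0.176  0.007  1.506 -0.     1.631  0.924] [513.8  -3.9 331.1] [326.44424366 121.0558879 ]
```

View pics/w1.png

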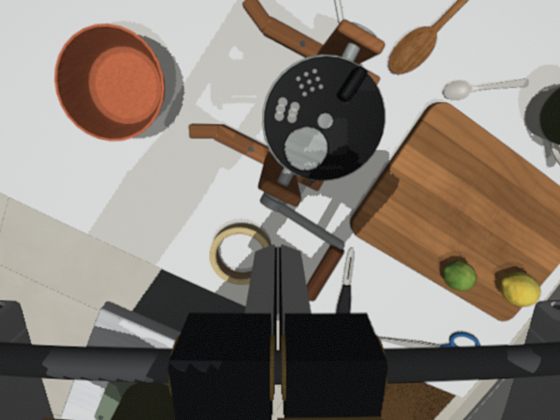

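The wrist view shows the dial centre at (326,121), right where the projected estimate falls. The fin's top runs from (343,98) to (368,68), the peg is near (325,273) and the bowl centre near (110,82).

Run:
```python
from h import *
f=load('w1');t=load('top0')
c=onz(f,325.5,121,232); a=onz(f,345,97,255); b=onz(f,368,68,255); print(c,a,b)
for p in(a,b): print(np.degrees(np.arctan2(p[1]-c[1],p[0]-c[0])),np.hypot(*(p-c)[:2]))
hsv=cv2.cvtColor(f['frame'],cv2.COLOR_BGR2HSV); m=cv2.inRange(hsv,(3,120,50),(14,255,255)); m[:,180:]=0;m[150:]=0
cn=max(cv2.findContours(m,0,2)[0],key=cv2.contourArea); e=cv2.fitEllipse(cv2.convexHull(cn)); print(e,onz(f,*e[0],60))
print('bowl cross rim',cross(f,e[0],t,(240.26,234.98)))
print('peg end',onz(f,316,298,204), onz(f,334,249,204))
```

```text
[593.69894068  -3.32477594 232.        ] [614.08173081  -4.28427835 255.        ] [638.35116358  -8.8186168  255.        ]
-2.695160200470995 20.4053615156929
-7.0142045967314814 44.9889241652673
((109.28738403320312, 81.93644714355469), (106.32300567626953, 118.59126281738281), 152.2772674560547) [517.77396039 236.5040077   60.        ]
bowl cross rim (array([516.27964345, 238.48805709,  54.69952916]), np.float64(1.5234825893009942))
peg end [439.63643964 -83.27014842 204.        ] [494.16354388 -72.65476319 204.        ]
```

drive_tool:
  offset:
    - [14,4,0]
    - [14,4,0]
    - [14,4,0]
    - [14,4,0]
    - [14,4,0]
    - [14,4,0]
    - [14,4,0]
    - [12,2,0]
  roll: [7,7,7,7,7,7,7,7]
  gripper: [0,0,0,0,0,0,0,0]

```text
t: 2.48
tcp_pos: [623.7, 23.2, 331.9]
eef_rot: [-0.0, 0.749, 0.663, -0.0]
force: [0.5, -0.2, 0.2]
grip_width: 0.7
gripper_force: 0.0
```

drive_tool:
  offset:
    - [1,-2,-31]
    - [1,-2,-31]
    - [1,-2,-30]
    - [0,-6,0]
    - [0,-6,0]
    - [0,0,0]
  roll: [0,0,0,0,0,0]
  gripper: [0,0,0,0,0,0]

```text
t: 2.98
tcp_pos: [625.9, 5.3, 240.3]
eef_rot: [-0.001, 0.751, 0.66, -0.0]
force: [0.4, 1.5, -1.7]
grip_width: 0.5
gripper_force: 0.8
```

drive_tool:
  offset:
    - [1.2,-4,0]
    - [1.2,-4,0]
    - [-0.4,-4.2,0]
    - [-0.5,-4.2,0]
    - [-1.2,-4,0]
    - [-1.6,-4,0]
    - [-2.2,-3.6,0]
    - [-2.5,-3.4,0]
  roll: [-7,-7,-7,-7,-7,-7,-7,-7]
  gripper: [0,0,0,0,0,0,0,0]

```text
t: 3.65
tcp_pos: [622.0, -24.9, 242.5]
eef_rot: [0.0, 0.974, 0.228, 0.002]
force: [1.1, 3.4, -0.8]
grip_width: 0.5
gripper_force: 1.7
```

drive_tool:
  offset:
    - [-2.9,-2.9,0]
    - [-3.3,-2.7,0]
    - [0,0,0]
  roll: [-7,-7,0]
  gripper: [0,0,0]

```text
t: 3.9
tcp_pos: [615.6, -31.4, 242.8]
eef_rot: [0.001, 0.994, 0.11, 0.002]
force: [1.1, 0.8, 0.4]
grip_width: 0.3
gripper_force: 1.1
```

drive_tool:
  offset:
    - [-3.5,-2,0]
    - [-3.7,-1.5,0]
    - [0,0,0]
  roll: [-6,-6,0]
  gripper: [0,0,0]

```text
t: 4.15
tcp_pos: [612.3, -34.2, 243.1]
eef_rot: [0.0, 1.0, 0.007, 0.007]
force: [10.7, 2.4, -3.2]
grip_width: 0.5
gripper_force: 5.5
```

drive_tool:
  offset:
    - [-3,-0.8,0]
    - [-3,-0.6,0]
    - [0,0,0]
  roll: [-4,-3,0]
  gripper: [0,0,0]

```text
t: 4.4
tcp_pos: [611.8, -35.3, 243.7]
eef_rot: [-0.001, 0.998, -0.053, 0.014]
force: [24.7, 2.4, -10.0]
grip_width: 0.6
gripper_force: 12.0
```

Force jumped to 25 N, so the dial is at its stop. I back off, lift, and take a wrist view to check.

drive_tool:
  offset:
    - [10,0,0]
    - [8,0,5]
    - [0,15,30]
    - [0,20,35]
    - [-15,25,20]
    - [-25,35,0]
    - [-25,35,0]
    - [-20,30,0]
  roll: [0,0,7,7,7,7,7,7]
  gripper: [0,0,0,0,0,0,0,0]

```text
t: 5.07
tcp_pos: [535.1, 123.0, 332.8]
eef_rot: [0.001, 0.95, 0.311, 0.002]
force: [0.6, 0.5, 0.0]
grip_width: 0.7
gripper_force: 0.0
```

Run:
```python
from h import *
f=shot('top','t2'); f2=shot('wrist','w2'); print(state()['tcp_pos'],proj(f,[594,-3.5,232]),proj(f2,[594,-3.5,232]))
a=f['frame'][150:290,200:390]; b=f2['frame']
cv2.imwrite('pics/c3.png',np.hstack([cv2.resize(a,(520,383)),cv2.resize(b,(280,383))]))
```

```text
[533.68876085 125.5686605  332.82816804] [338.26263134 199.02177856] [441.39795803 238.52926111]
```

View pics/c3.png

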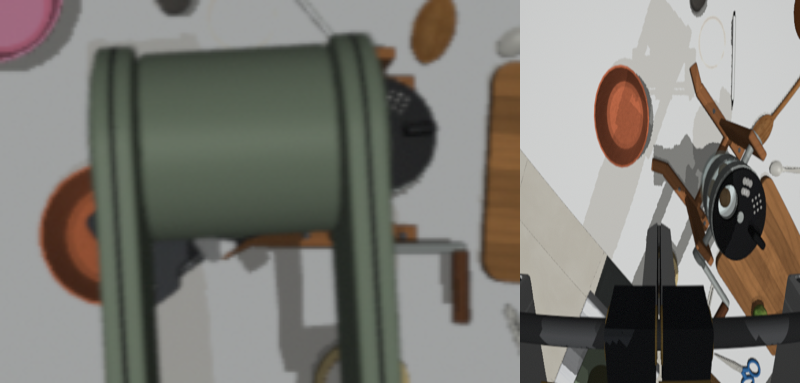

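The check picture shows the fin now pointing to -y (crop (415,130)) and the large opening on the +y side. The dial is open. Next is the bowl: I lower the half-open fingers inside it, drag it in front of the bay, then push it in from outside.

drive_tool:
  offset:
    - [-2,14,0]
    - [-2,14,0]
    - [-2,14,0]
    - [-2,14,-20]
    - [-2,14,-30]
    - [-2,14,-30]
    - [-2,14,-30]
    - [-6,14,-30]
  roll: [6.75,6.75,6.75,6.75,6.75,6.75,6.75,6.75]
  gripper: [60,60,60,60,60,60,60,60]

```text
t: 5.83
tcp_pos: [517.7, 233.6, 190.3]
eef_rot: [0.002, 0.706, 0.708, 0.001]
force: [-0.1, 0.1, -0.2]
grip_width: 50.5
gripper_force: 0.0
```

drive_tool:
  offset:
    - [0,0,-35]
    - [0,0,-35]
    - [0,0,-30]
    - [0,0,-10]
    - [0,0,0]
  roll: [0,0,0,0,0]
  gripper: [60,60,60,60,60]

```text
t: 6.25
tcp_pos: [514.2, 232.7, 77.5]
eef_rot: [-0.001, 0.708, 0.706, -0.003]
force: [0.7, -0.5, 0.7]
grip_width: 59.9
gripper_force: 0.0
```

drive_tool:
  offset:
    - [2,4,-30]
    - [0,0,-24]
    - [5,0,0]
    - [10,0,0]
    - [10,0,0]
    - [10,0,0]
    - [10,0,0]
    - [10,0,0]
  roll: [0,0,0,0,0,0,0,0]
  gripper: [60,60,60,60,60,60,60,60]

```text
t: 6.92
tcp_pos: [575.0, 238.7, 28.0]
eef_rot: [0.001, 0.709, 0.706, 0.001]
force: [-2.8, 0.5, 2.3]
grip_width: 60.0
gripper_force: 1.7
```

drive_tool:
  offset:
    - [10,0,0]
    - [10,0,0]
    - [10,0,0]
    - [5,0,0]
    - [0,0,0]
    - [0,0,0]
  roll: [0,0,0,0,0,0]
  gripper: [60,60,60,60,60,60]

```text
t: 7.42
tcp_pos: [608.8, 238.5, 26.9]
eef_rot: [0.0, 0.709, 0.706, 0.001]
force: [-2.2, -0.1, 2.9]
grip_width: 59.7
gripper_force: 1.6
```

```bash
cat > bowl.py <<'E'
from h import *
import sys
f=shot('top',sys.argv[1]); hsv=cv2.cvtColor(f['frame'],cv2.COLOR_BGR2HSV)
m=cv2.inRange(hsv,(3,150,60),(14,255,255)); m[:,:150]=0;m[:,350:]=0;m[:150]=0;m[270:]=0
m=cv2.morphologyEx(m,cv2.MORPH_OPEN,np.ones((3,3)))
cs=[c for c in cv2.findContours(m,0,2)[0] if cv2.contourArea(c)>60]
for c in cs: print(cv2.boundingRect(c),cv2.contourArea(c),[p.round(0)[:2].tolist() for p in (onz(f,*c[c[:,0,0].argmin(),0],60),onz(f,*c[c[:,0,0].argmax(),0],60),onz(f,*c[c[:,0,1].argmin(),0],60),onz(f,*c[c[:,0,1].argmax(),0],60))])
a=f['frame'][150:290,200:390]; cv2.imwrite('pics/'+sys.argv[1]+'c.png',cv2.resize(a,(760,560)))
print(state()['tcp_pos'],state()['force'])
E
python3 bowl.py b1
```

```text
(281, 175, 27, 10) 113.0 [[678.0, 128.0], [660.0, 57.0], [681.0, 126.0], [656.0, 95.0]]
[608.22259877 238.53262308  26.74650145] [-2.89569626 -0.05786536  2.92756884]
```

drive_tool:
  offset:
    - [-14,0,0]
    - [0,-8,0]
    - [0,-10,0]
    - [0,-12,0]
    - [0,-12,0]
    - [0,-12,0]
    - [0,-12,0]
    - [0,-12,0]
  roll: [0,0,0,0,0,0,0,0]
  gripper: [60,60,60,60,60,60,60,60]

```text
t: 8.13
tcp_pos: [594.2, 159.0, 26.3]
eef_rot: [0.0, 0.709, 0.705, 0.0]
force: [-1.0, 1.2, -0.2]
grip_width: 59.6
gripper_force: 1.0
```

drive_tool:
  offset:
    - [0,-12,0]
    - [0,-12,0]
    - [0,-12,0]
    - [0,-12,0]
    - [0,-6,0]
    - [0,0,0]
  roll: [0,0,0,0,0,0]
  gripper: [60,60,60,60,60,60]

```text
t: 8.63
tcp_pos: [593.8, 104.4, 26.1]
eef_rot: [0.0, 0.709, 0.705, -0.0]
force: [-0.3, -0.3, 0.5]
grip_width: 59.6
gripper_force: 0.0
```

Run:
```python
from h import *
f=shot('side','s3'); g=shot('wrist','w3')
cv2.imwrite('pics/c4.png',np.hstack([cv2.resize(f['frame'][190:310,200:340],(420,360)),cv2.resize(g['frame'],(380,360))])); print(state()['tcp_pos'])
```

```text
[593.74541395 105.72883523  26.00796803]
```

View pics/c4.png

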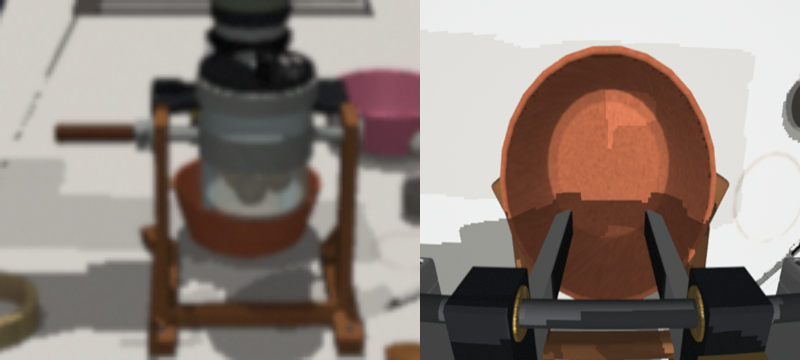

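The side view shows the bowl under the jar between the rails. The wrist view shows it level between the splayed ends, with both fingers inside. I lift out and push from the +y side.

Run:
```python
from h import *
g=load('w3')
print('+y rim',onz(g,272.6,52.5,60)); a=onz(g,(502-420)*560/380,160*420/360,60);b=onz(g,(715-420)*560/380,160*420/360,60); print(a,b,(a+b)/2)
```

```text
+y rim [590.69433533 208.24677043  60.        ]
[524.70553028 155.47469826  60.        ] [660.10060699 154.7825771   60.        ] [592.40306863 155.12863768  60.        ]
```

drive_tool:
  offset:
    - [0,5,30]
    - [0,0,35]
    - [0,20,10]
    - [0,40,0]
    - [0,40,0]
    - [0,20,0]
    - [0,0,-30]
    - [0,0,-35]
  roll: [0,0,0,0,0,0,0,0]
  gripper: [60,60,60,60,60,60,60,60]

```text
t: 9.4
tcp_pos: [597.3, 234.8, 39.4]
eef_rot: [0.003, 0.707, 0.707, 0.004]
force: [0.5, -0.4, -0.6]
grip_width: 59.9
gripper_force: 0.0
```

drive_tool:
  offset:
    - [-3,-12,-8]
    - [0,-10,0]
    - [0,-10,0]
    - [0,-10,0]
    - [0,-10,0]
    - [0,-10,0]
    - [0,-10,0]
    - [0,-8,0]
  roll: [0,0,0,0,0,0,0,0]
  gripper: [60,60,60,60,60,60,60,60]

```text
t: 10.07
tcp_pos: [591.4, 149.9, 29.1]
eef_rot: [0.0, 0.709, 0.705, 0.001]
force: [0.6, 2.0, -0.1]
grip_width: 60.1
gripper_force: 0.9
```

drive_tool:
  offset:
    - [0,-8,0]
    - [0,-8,0]
    - [0,-6,0]
    - [0,-3,0]
    - [0,0,0]
  roll: [0,0,0,0,0]
  gripper: [60,60,60,60,60]

```text
t: 10.48
tcp_pos: [590.6, 125.6, 27.9]
eef_rot: [-0.0, 0.709, 0.705, -0.0]
force: [0.3, 1.6, -1.1]
grip_width: 59.8
gripper_force: 0.6
```

drive_tool:
  offset:
    - [0,-1.5,0]
    - [0,-1.5,0]
    - [0,0,0]
  roll: [0,0,0]
  gripper: [60,60,60]

```text
t: 10.73
tcp_pos: [590.7, 123.6, 28.0]
eef_rot: [-0.0, 0.708, 0.706, -0.0]
force: [-0.3, 1.7, -0.8]
grip_width: 59.8
gripper_force: 0.7
```

Run:
```python
from h import *
g=shot('wrist','w4'); st=state(); print(st['tcp_pos'],st['force'])
hsv=cv2.cvtColor(g['frame'],cv2.COLOR_BGR2HSV); m=cv2.inRange(hsv,(3,120,40),(14,255,255))
cv2.imwrite('pics/c5.png',g['frame'])
```

```text
[590.72190346 123.5901322   28.02669712] [ 0.69873379  1.725111   -0.95170808]
```

View pics/c5.png

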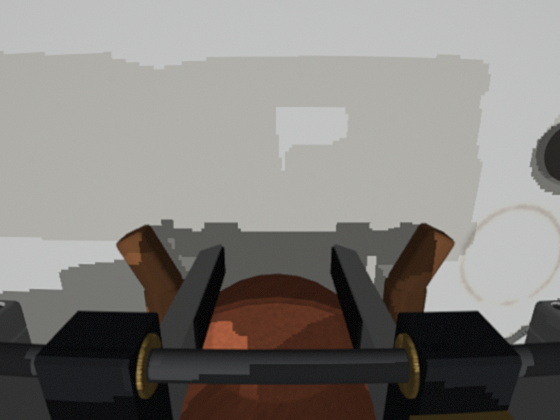

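The wrist view shows the bowl's +y rim at (276,275) between the fingers, centred between the rail ends at (140,235) and (435,235).

Run:
```python
from h import *
g=load('w4'); print(onz(g,276,275,60),onz(g,122,240,18),onz(g,450,240,18))
```

```text
[588.3043675  130.57547868  60.        ] [497.05095226 131.14637364  18.        ] [691.23504088 130.39833764  18.        ]
```

drive_tool:
  offset:
    - [0,-1.5,0]
    - [0,-1.5,0]
    - [0,0,0]
  roll: [0,0,0]
  gripper: [60,60,60]

```text
t: 11.03
tcp_pos: [591.1, 121.5, 28.5]
eef_rot: [-0.0, 0.709, 0.706, 0.001]
force: [-0.0, 5.2, 1.2]
grip_width: 60.1
gripper_force: 2.3
```

Force rose to 5 N, so the bowl is touching the cross-bar. I back off and go to the crank peg.

drive_tool:
  offset:
    - [0,8,0]
    - [0,15,10]
    - [0,0,40]
    - [0,0,40]
    - [-5,0,40]
    - [-10,0,40]
    - [-15,-5,40]
    - [-18,-10,40]
  roll: [0,0,-7,-7,-7,-7,-7,-7]
  gripper: [60,60,60,60,60,60,60,60]

```text
t: 11.7
tcp_pos: [544.3, 130.5, 277.2]
eef_rot: [0.001, 0.915, 0.403, 0.001]
force: [0.6, -0.3, 0.2]
grip_width: 59.7
gripper_force: 0.0
```

drive_tool:
  offset:
    - [-20,-25,15]
    - [-20,-30,15]
    - [-15,-35,0]
    - [-10,-35,0]
    - [-8,-35,0]
    - [-5,-35,0]
    - [-5,-25,0]
    - [0,0,0]
  roll: [-7,-7,-7,-7,-7,-7,-5,0]
  gripper: [60,60,60,60,60,60,60,60]

```text
t: 12.37
tcp_pos: [460.9, -94.3, 304.9]
eef_rot: [0.002, 1.0, 0.003, 0.0]
force: [-0.6, -0.9, -0.3]
grip_width: 60.1
gripper_force: 0.0
```

Run:
```python
from h import *
g=shot('wrist','w5');f=shot('top','t5'); st=state(); print(st['tcp_pos'],st['eef_rot'],st['joint_pos'].round(2),proj(g,[593,48,60]))
cv2.imwrite('pics/c6.png',np.hstack([g['frame'][:, :],cv2.resize(f['frame'][150:290,310:390],(240,420))]))
```

```text
[461.59305036 -90.77748378 304.62893461] [6.97851208e-05 9.99979411e-01 6.40642917e-03 3.61104665e-04] [-0.38 -0.08  1.65  0.    1.58  1.18] [152.91550956  60.09849762]
```

View pics/c6.png

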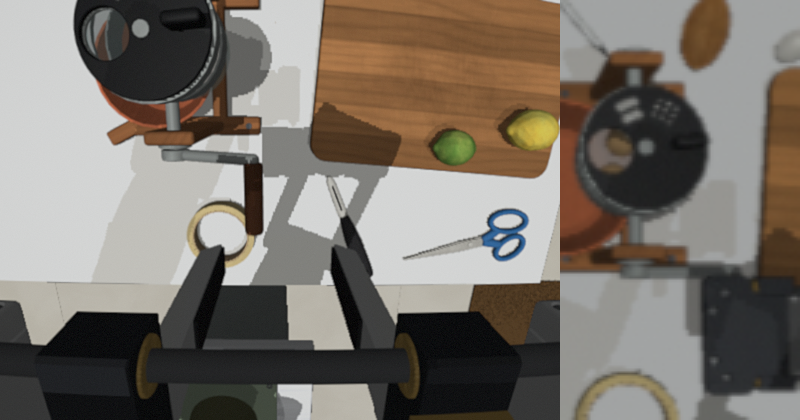

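The wrist view shows the peg from (254,165) to (254,234) and the fin at (183,18) pointing to -y. The opening at (105,33) is clear over the outlet, and the bowl is under the jar.

Run:
```python
from h import *
g=load('w5')
for p in((254,166),(254,232)): print(onz(g,*p,204))
print('bowl -x rim?',onz(g,150,125,60))
f=load('t5'); hsv=cv2.cvtColor(f['frame'],cv2.COLOR_BGR2HSV)
m=cv2.inRange(hsv,(3,150,40),(14,255,255)); m[:,:270]=0;m[:178]=0;m[232:]=0;m[:,320:]=0
u=np.where(m.sum(0)>255*8)[0].min(); v=np.where(m[:,u:u+3].any(1))[0].mean(); print(u,v,onz(f,u,v,60))
```

```text
[495.07950298 -76.29225186 204.        ]
[437.98538958 -75.50514125 204.        ]
bowl -x rim? [519.46707455  57.5382202   60.        ]
286 204.35714285714286 [600.02116032 114.06191611  60.        ]
```

Bowl +y rim is at about y = 116, so its centre is near 45 and inside the allowed range. The peg axis is at y = -76. Grasp it.

drive_tool:
  offset:
    - [-2,15,0]
    - [0,0,-35]
    - [0,0,-35]
    - [0,0,-30]
    - [0,0,-18]
    - [0,0,0]
  roll: [0,0,0,0,0,0]
  gripper: [60,60,60,60,60,60]

```text
t: 12.97
tcp_pos: [456.3, -72.5, 181.4]
eef_rot: [-0.002, 1.0, 0.009, -0.005]
force: [-0.3, -0.7, 0.2]
grip_width: 60.1
gripper_force: 0.0
```

drive_tool:
  offset:
    - [0,0,0]
    - [0,0,0]
    - [0,0,0]
    - [0,0,0]
    - [0,0,0]
    - [0,0,0]
  roll: [0,0,0,0,0,0]
  gripper: [0,0,0,0,0,0]

```text
t: 13.47
tcp_pos: [460.2, -75.9, 186.9]
eef_rot: [0.0, 1.0, 0.007, 0.001]
force: [-0.1, 1.2, 0.2]
grip_width: 23.7
gripper_force: 0.0
```

drive_tool:
  offset:
    - [0,0,0]
    - [0,0,0]
    - [0,0,0]
  roll: [0,0,0]
  gripper: [0,0,0]

```text
t: 13.72
tcp_pos: [459.9, -74.5, 186.4]
eef_rot: [-0.001, 1.0, 0.007, 0.0]
force: [0.6, 5.2, 4.1]
grip_width: 15.1
gripper_force: 30.0
```

drive_tool:
  offset:
    - [0,3.2,6.2]
    - [0,3.8,5.9]
    - [0,4.2,5.5]
    - [0,4.7,5.2]
    - [0,5.2,4.7]
    - [0,5.5,4.2]
    - [0,5.9,3.8]
    - [0,6.2,3.2]
  roll: [0,0,0,0,0,0,0,0]
  gripper: [0,0,0,0,0,0,0,0]

```text
t: 14.38
tcp_pos: [459.9, -42.3, 226.2]
eef_rot: [0.006, 1.0, 0.006, 0.0]
force: [-2.5, -11.3, 3.3]
grip_width: 15.1
gripper_force: 30.0
```

drive_tool:
  offset:
    - [0,6.4,2.7]
    - [0,6.7,2.1]
    - [0,6.8,1.5]
    - [0,6.9,0.9]
    - [0,7,0.3]
    - [0,7,-0.3]
    - [0,6.9,-0.9]
    - [0,6.8,-1.5]
  roll: [0,0,0,0,0,0,0,0]
  gripper: [0,0,0,0,0,0,0,0]

```text
t: 15.05
tcp_pos: [460.5, 13.2, 233.1]
eef_rot: [0.005, 1.0, 0.006, 0.001]
force: [-3.9, -7.9, 8.6]
grip_width: 14.9
gripper_force: 30.0
```

drive_tool:
  offset:
    - [0,6.7,-2.1]
    - [0,6.4,-2.7]
    - [0,6.2,-3.2]
    - [0,5.9,-3.8]
    - [0,5.5,-4.2]
    - [0,5.2,-4.7]
    - [0,4.7,-5.2]
    - [0,4.2,-5.5]
  roll: [0,0,0,0,0,0,0,0]
  gripper: [0,0,0,0,0,0,0,0]

```text
t: 15.72
tcp_pos: [460.4, 59.6, 200.4]
eef_rot: [0.004, 1.0, 0.007, 0.001]
force: [-2.0, -6.0, 9.5]
grip_width: 15.1
gripper_force: 30.0
```

drive_tool:
  offset:
    - [0,3.8,-5.9]
    - [0,3.2,-6.2]
    - [0,2.7,-6.4]
    - [0,2.1,-6.7]
    - [0,1.5,-6.8]
    - [0,0.9,-6.9]
    - [0,0,0]
    - [0,0,0]
  roll: [0,0,0,0,0,0,0,0]
  gripper: [0,0,0,0,0,0,0,0]

```text
t: 16.38
tcp_pos: [460.3, 76.6, 160.5]
eef_rot: [0.0, 1.0, 0.007, 0.001]
force: [-0.9, 2.1, 5.2]
grip_width: 14.8
gripper_force: 30.0
```

Run:
```python
from h import *
f=shot('side','s6');g=shot('wrist','w6'); print(state()['tcp_pos'],state()['force'])
cv2.imwrite('pics/c7.png',np.hstack([cv2.resize(f['frame'][190:310,200:340],(420,360)),cv2.resize(g['frame'],(380,360))]))
```

```text
[460.28609688  76.56090835 160.48111596] [-0.54529056  2.41667609  5.27019512]
```

View pics/c7.png

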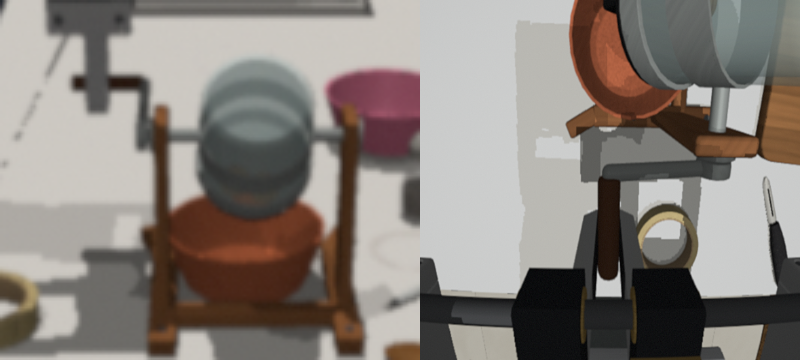

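The side view shows the jar tipped over at about 2.6 rad, looking empty, with its mouth over the bowl. I press to the stop, bring it back to about 1.1 rad, and tip it once more to be sure.

drive_tool:
  offset:
    - [0,0,-3]
    - [0,0,0]
    - [0,0,0]
    - [0,0,0]
    - [0,0,0]
    - [0,0,3]
    - [0,-0.9,6.9]
    - [0,-1.5,6.8]
  roll: [0,0,0,0,0,0,0,0]
  gripper: [0,0,0,0,0,0,0,0]

```text
t: 17.15
tcp_pos: [460.2, 73.4, 173.3]
eef_rot: [0.001, 1.0, 0.007, 0.001]
force: [3.9, -2.0, -2.8]
grip_width: 15.5
gripper_force: 30.0
```

drive_tool:
  offset:
    - [0,-2.1,6.7]
    - [0,-2.7,6.4]
    - [0,-3.2,6.2]
    - [0,-3.8,5.9]
    - [0,-4.2,5.5]
    - [0,-4.7,5.2]
    - [0,-5.2,4.7]
    - [0,-5.5,4.2]
  roll: [0,0,0,0,0,0,0,0]
  gripper: [0,0,0,0,0,0,0,0]

```text
t: 17.82
tcp_pos: [460.0, 42.0, 217.8]
eef_rot: [0.0, 1.0, 0.006, 0.001]
force: [4.1, -0.7, -3.7]
grip_width: 14.9
gripper_force: 30.0
```

drive_tool:
  offset:
    - [0,-5.9,3.8]
    - [0,-6.2,3.2]
    - [0,-6.4,2.7]
    - [0,-6.7,2.1]
    - [0,-6.8,1.5]
    - [0,-6.9,0.9]
    - [0,0,0]
    - [0,0,0]
  roll: [0,0,0,0,0,0,0,0]
  gripper: [0,0,0,0,0,0,0,0]

```text
t: 18.48
tcp_pos: [459.3, 2.0, 232.8]
eef_rot: [0.001, 1.0, 0.006, -0.0]
force: [0.1, -1.2, 6.6]
grip_width: 15.3
gripper_force: 30.0
```

drive_tool:
  offset:
    - [0,6.9,-0.9]
    - [0,6.8,-1.5]
    - [0,6.7,-2.1]
    - [0,6.4,-2.7]
    - [0,6.2,-3.2]
    - [0,5.9,-3.8]
    - [0,5.5,-4.2]
    - [0,5.2,-4.7]
  roll: [0,0,0,0,0,0,0,0]
  gripper: [0,0,0,0,0,0,0,0]

```text
t: 19.15
tcp_pos: [459.3, 49.4, 209.6]
eef_rot: [0.005, 1.0, 0.007, -0.0]
force: [-0.7, -7.0, 5.8]
grip_width: 14.8
gripper_force: 30.0
```

drive_tool:
  offset:
    - [0,4.7,-5.2]
    - [0,4.2,-5.5]
    - [0,3.8,-5.9]
    - [0,3.2,-6.2]
    - [0,2.7,-6.4]
    - [0,2.1,-6.7]
    - [0,1.5,-6.8]
    - [0,0.9,-6.9]
  roll: [0,0,0,0,0,0,0,0]
  gripper: [0,0,0,0,0,0,0,0]

```text
t: 19.82
tcp_pos: [459.2, 76.2, 160.2]
eef_rot: [0.0, 1.0, 0.007, -0.0]
force: [-1.8, 4.8, 10.0]
grip_width: 14.9
gripper_force: 30.0
```

drive_tool:
  offset:
    - [0,0,-3]
    - [0,0,0]
    - [0,0,0]
    - [0,0,0]
    - [0,0,0]
    - [0,0,3]
    - [0,-0.9,6.9]
    - [0,-1.5,6.8]
  roll: [0,0,0,0,0,0,0,0]
  gripper: [0,0,0,0,0,0,0,0]

```text
t: 20.48
tcp_pos: [459.1, 72.8, 172.5]
eef_rot: [0.001, 1.0, 0.007, -0.001]
force: [3.0, -3.8, -2.8]
grip_width: 15.2
gripper_force: 30.0
```

drive_tool:
  offset:
    - [0,-2.1,6.7]
    - [0,-2.7,6.4]
    - [0,-3.2,6.2]
    - [0,-3.8,5.9]
    - [0,-4.2,5.5]
    - [0,-4.7,5.2]
    - [0,-5.2,4.7]
    - [0,-5.5,4.2]
  roll: [0,0,0,0,0,0,0,0]
  gripper: [0,0,0,0,0,0,0,0]

```text
t: 21.15
tcp_pos: [458.8, 40.4, 216.3]
eef_rot: [0.002, 1.0, 0.006, -0.001]
force: [5.2, -4.9, -7.8]
grip_width: 15.1
gripper_force: 30.0
```

drive_tool:
  offset:
    - [0,-5.9,3.8]
    - [0,-6.2,3.2]
    - [0,-6.4,2.7]
    - [0,-6.7,2.1]
    - [0,-6.8,1.5]
    - [0,-6.9,0.9]
    - [0,-7,0.3]
    - [0,-7,-0.3]
  roll: [0,0,0,0,0,0,0,0]
  gripper: [0,0,0,0,0,0,0,0]

```text
t: 21.82
tcp_pos: [459.0, -10.2, 232.6]
eef_rot: [-0.001, 1.0, 0.007, -0.001]
force: [-0.4, 1.6, -1.2]
grip_width: 15.1
gripper_force: 30.0
```

drive_tool:
  offset:
    - [0,-6.9,-0.9]
    - [0,-6.8,-1.5]
    - [0,-6.7,-2.1]
    - [0,-6.4,-2.7]
    - [0,-6.2,-3.2]
    - [0,-5.9,-3.8]
    - [0,-5.5,-4.2]
    - [0,-5.2,-4.7]
  roll: [0,0,0,0,0,0,0,0]
  gripper: [0,0,0,0,0,0,0,0]

```text
t: 22.48
tcp_pos: [459.2, -60.0, 208.0]
eef_rot: [-0.0, 1.0, 0.007, -0.001]
force: [-2.4, 1.3, -0.1]
grip_width: 15.1
gripper_force: 30.0
```

drive_tool:
  offset:
    - [0,-4.7,-5.2]
    - [0,-4.2,-5.5]
    - [0,-3.8,-5.9]
    - [0,-3.2,-6.2]
    - [0,0,0]
    - [0,0,0]
  roll: [0,0,0,0,0,0]
  gripper: [0,0,0,0,0,0]

```text
t: 22.98
tcp_pos: [459.4, -74.7, 187.3]
eef_rot: [-0.001, 1.0, 0.007, -0.0]
force: [-7.5, 8.0, 11.7]
grip_width: 14.9
gripper_force: 30.0
```

Jar is upright again. I release, lift clear, and move away toward -y so the cameras can see.

drive_tool:
  offset:
    - [0,0,0]
    - [0,0,0]
    - [0,0,0]
    - [0,0,0]
    - [0,0,0]
    - [0,0,30]
    - [0,0,35]
    - [0,0,35]
  roll: [0,0,0,0,0,0,0,0]
  gripper: [60,60,60,60,60,60,60,60]

```text
t: 23.65
tcp_pos: [458.9, -75.8, 286.0]
eef_rot: [-0.0, 1.0, 0.007, -0.001]
force: [0.9, 0.4, -0.3]
grip_width: 59.5
gripper_force: 0.0
```

drive_tool:
  offset:
    - [-10,-30,15]
    - [-20,-35,0]
    - [-20,-35,0]
    - [-20,-35,0]
    - [-20,-35,0]
    - [-20,-35,0]
    - [-10,-35,0]
    - [0,0,0]
  roll: [0,0,0,0,0,0,0,0]
  gripper: [60,60,60,60,60,60,60,60]

```text
t: 24.32
tcp_pos: [337.1, -321.3, 300.7]
eef_rot: [0.002, 1.0, 0.003, -0.001]
force: [-0.3, -0.2, -0.0]
grip_width: 60.1
gripper_force: 0.0
```

Run:
```python
from h import *
f=shot('top','t9'); s=shot('side','s9'); s0=load('side0'); t0=load('top0')
print(state()['tcp_pos'],state()['force'])
hsv=cv2.cvtColor(f['frame'],cv2.COLOR_BGR2HSV)
m=cv2.inRange(hsv,(3,150,40),(14,255,255)); m[:,:270]=0;m[:178]=0;m[232:]=0;m[:,322:]=0
u=np.where(m.sum(0)>255*8)[0].min(); print('bowl +y rim',onz(f,u,204,60))
# walnut-like (brown, not terracotta) blobs, in the top view within the bowl / anywhere on the table
w=cv2.inRange(hsv,(8,50,40),(26,149,200))
for n,fr,(r0,r1,c0,c1) in [('top',f,(165,240,270,345)),('side now',s,(245,262,268,308)),('side start',s0,(245,262,268,308)),('side bowl',s,(235,300,250,320))]:
    h=cv2.cvtColor(fr['frame'],cv2.COLOR_BGR2HSV); w=cv2.inRange(h,(8,45,30),(28,165,200))[r0:r1,c0:c1]
    k,l,st,ce=cv2.connectedComponentsWithStats(w); print(n,[(ce[i].round(0)+[c0,r0],st[i,4]) for i in range(1,k) if st[i,4]>12])
for n,P in (('dial',[594,-4,232]),('jar bottom',[594,-4,115])): print(n,proj(s,P).round())
d=cv2.absdiff(s['frame'],s0['frame']).max(2)>40; print('side jar-lid diff px',d[200:235,262:308].sum())
```

```text
[ 338.94886378 -316.80765045  300.52666191] [-0.6194723   0.41217669 -0.42776374]
bowl +y rim [601.00298205 114.06861271  60.        ]
top [(array([308., 207.]), np.int32(2317))]
side now [(array([271., 259.]), np.int32(25)), (array([299., 260.]), np.int32(36))]
side start []
side bowl [(array([286., 277.]), np.int32(1358)), (array([289., 274.]), np.int32(54))]
dial [284. 212.]
jar bottom [283. 255.]
side jar-lid diff px 167
```

I've used all ten picture views, so I count the walnuts numerically. First I move the wrist camera to look into the bowl from the +y side.

drive_tool:
  offset:
    - [15,35,10]
    - [15,38,10]
    - [15,38,10]
    - [15,38,10]
    - [15,38,0]
    - [15,38,0]
    - [15,38,0]
    - [15,38,0]
  roll: [0,0,7,7,7,7,7,7]
  gripper: [60,60,60,60,60,60,60,60]

```text
t: 25.08
tcp_pos: [459.3, -12.0, 341.0]
eef_rot: [0.0, 0.93, 0.369, 0.001]
force: [1.2, -0.9, -0.1]
grip_width: 60.6
gripper_force: 0.0
```

drive_tool:
  offset:
    - [10,38,0]
    - [10,38,0]
    - [10,38,0]
    - [10,38,0]
    - [10,38,0]
    - [10,38,0]
    - [10,0,0]
    - [0,0,0]
  roll: [7,7,7,7,7,7,5,0]
  gripper: [60,60,60,60,60,60,60,60]

```text
t: 25.75
tcp_pos: [528.8, 215.9, 339.7]
eef_rot: [-0.0, 0.706, 0.708, -0.0]
force: [-0.4, 0.1, -0.2]
grip_width: 60.0
gripper_force: 0.0
```

Run:
```python
from h import *
g=shot('wrist','w9'); print(state()['tcp_pos'],proj(g,[593,46,13]).round(),proj(g,[593,118,60]).round(),proj(g,[521,46,60]).round(),proj(g,[594,42,165]).round())
h=cv2.cvtColor(g['frame'],cv2.COLOR_BGR2HSV)
s0=cv2.cvtColor(load('side0')['frame'],cv2.COLOR_BGR2HSV); print('walnut hsv',s0[252,283],s0[249,292])
u,v=proj(g,[593,60,13]).astype(int)
for r in range(max(0,v-60),min(420,v+75),6): print(r,' '.join('%3d/%3d/%3d'%tuple(h[r,c]) for c in range(max(0,u-70),min(560,u+71),10)))
```

```text
[528.32282721 214.4354122  339.91997919] [318. 268.] [324. 237.] [273. 283.] [333. 329.]
walnut hsv [25 36 78] [22 38 74]
200  45/  5/106  30/  5/106  40/  7/107  20/  7/107  30/  7/106  45/  5/108  20/  7/107  38/  9/108  30/  6/121  30/  5/107  30/  2/134  90/  1/178   0/  0/177  75/  3/177  75/  3/178
206  30/  7/107  30/  5/107  30/  5/106  15/  5/106  24/ 12/109  30/ 10/107  30/  7/108  30/  7/107  30/  2/166  30/  9/108  60/  2/135  60/  1/178  75/  3/179  90/  1/177  90/  1/178
212  20/  7/107  30/  7/108  30/  5/100  30/  7/108  23/ 10/107  40/  7/108  30/  7/107  30/  5/106  45/  3/151  30/  5/107  60/  2/161  90/  1/177  90/  1/179  30/  5/170  75/  3/178
218  40/  7/108  15/176/ 45  23/ 16/ 65  30/  7/108  15/ 10/107  30/  5/106  40/  7/107  30/  3/ 90  30/  8/100  30/  7/107   0/  0/172  60/  1/178  60/  1/180  12/149/111  90/  1/178
224  30/  7/109  14/176/ 61  13/173/ 53  30/  7/106  30/  7/108  40/  8/ 96  30/ 12/ 82  15/  6/ 81  20/  8/101  30/  3/ 80  30/  6/165  60/  1/178  20/  7/116  13/153/117  90/  3/180
230  60/  2/154  10/  5/147  14/179/ 60  30/  7/106  23/ 1
[... 2553 characters left out ...]
/ 45  20/  8/ 97  23/  6/162   9/170/ 60  18/ 16/ 78  60/ 11/111  60/ 11/111  60/ 11/112 113/204/  5 130/ 96/  8 120/  5/ 51  60/  5/ 51   0/  0/ 49
320  60/  1/177  90/  1/178  15/181/ 45  38/  7/151  60/  1/178  70/  9/ 89  75/ 13/119  60/  9/115  86/ 15/121  81/ 20/127  30/ 73/  7 135/146/  7  90/  5/ 52  15/ 10/ 50  60/  5/ 52
326  90/  1/177  45/  3/178  13/174/ 44 105/  3/164 120/  1/177  90/ 13/118  84/ 20/128  60/ 16/ 47  70/ 16/ 49  68/ 20/ 51 105/255/  2 150/128/  6 120/  5/ 54 120/  5/ 53  90/  5/ 51
332  90/  1/178  60/  1/177  12/147/ 45 120/  1/179  90/  1/178  84/ 18/141  90/  6/ 45   0/  0/ 49  60/ 10/ 52  60/ 11/ 48  30/  9/ 28 120/ 59/ 13 150/  5/ 48  15/  9/ 55  30/  5/ 52
```

Run:
```python
from h import *
g=load('w9'); h=cv2.cvtColor(g['frame'],cv2.COLOR_BGR2HSV); m=cv2.inRange(h,(15,85,35),(21,135,220)); m[:, :265]=0;m[:,350:]=0;m[:240]=0;m[305:]=0
k,l,st,ce=cv2.connectedComponentsWithStats(m)
for i in range(1,k):
    if st[i,4]>15: print(st[i],ce[i].round(1),onz(g,*ce[i],20).round(1))
for p in ((324,234),(272,283)): pass
mm=cv2.inRange(h,(6,150,40),(10,190,255)); mm[:,:262]=0; mm[:,350:]=0; mm[:225]=0; mm[310:]=0; ys,xs=np.where(mm); i=ys.argmin(); j=xs.argmin(); print('rim +y',onz(g,xs[i],ys[i],60),'rim -x',onz(g,xs[j],ys[j],60))
print(state()['t'])
```

```text
[322 257  10  15 111] [326.8 263.7] [605.1  57.4  20. ]
[286 268  15  15 172] [293.1 275.4] [552.2  36.7  20. ]
[314 278  15  15 167] [320.9 285.2] [597.4  19.1  20. ]
rim +y [516.43210718 133.41236669  60.        ] rim -x [512.93813711   2.38703803  60.        ]
25.8
```

Three walnut blobs lie inside the bowl, and its rim sits where the bay predicts. The arm is clear, so I hand in.

```bash
python3 -c "
from station import close_job; print(close_job())"
```

```text
the job is handed in; nothing more can be done
None
```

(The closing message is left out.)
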